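# Anaesthetic bottles back to their own spill trays

## Task

The four anaesthetic bottles were put back in each other's spill trays. Put each bottle back in the middle of the tray of its own colour, using the bare-metal spare tray as the parking place while you swap them. They are full glass bottles: keep them upright, set them down gently and only ever in a tray, never on the bare bench, and do not disturb the beaker standing among them.

Things in the scene. Friction and masses are not known exactly. Their poses are not given: they have to be found in the camera images.
- purple_bottle_mid (a point): Upright 100 ml amber glass bottle with a purple cap, purple neck collar and purple band on its white label; the four bottles differ only in colour. Loose, 175 to 325 g. Total height 100 mm. Straight round body 52 mm in diameter from the foot up to 66 mm, then a shoulder to the neck; round cap 33 mm in diameter from 80 to 100 mm above the foot. The point is on the axis, half-way up (50 mm above the foot, 50 mm below the cap's top); z points up along the bottle.
- yellow_bottle_mid (a point): Upright 100 ml amber glass bottle with a yellow cap, yellow neck collar and yellow band on its white label; the four bottles differ only in colour. Loose, 175 to 325 g. Total height 100 mm. Straight round body 52 mm in diameter from the foot up to 66 mm, then a shoulder to the neck; round cap 33 mm in diameter from 80 to 100 mm above the foot. The point is on the axis, half-way up (50 mm above the foot, 50 mm below the cap's top); z points up along the bottle.
- blue_bottle_mid (a point): Upright 100 ml amber glass bottle with a blue cap, blue neck collar and blue band on its white label; the four bottles differ only in colour. Loose, 175 to 325 g. Total height 100 mm. Straight round body 52 mm in diameter from the foot up to 66 mm, then a shoulder to the neck; round cap 33 mm in diameter from 80 to 100 mm above the foot. The point is on the axis, half-way up (50 mm above the foot, 50 mm below the cap's top); z points up along the bottle.
- red_bottle_mid (a point): Upright 100 ml amber glass bottle with a red cap, red neck collar and red band on its white label; the four bottles differ only in colour. Loose, 175 to 325 g. Total height 100 mm. Straight round body 52 mm in diameter from the foot up to 66 mm, then a shoulder to the neck; round cap 33 mm in diameter from 80 to 100 mm above the foot. The point is on the axis, half-way up (50 mm above the foot, 50 mm below the cap's top); z points up along the bottle.
- tray_purple: Square shallow spill tray with a purple floor, rim and index tab; fixed to the bench, does not slide. 92 mm square outside, 82 mm inside, rim 18 mm above the bench, inner floor 6 mm above the bench. Origin at the centre of its underside, on the bench; x and y along its sides, z up; the index tab sticks out 13 mm on its -x side.
- tray_yellow: Square shallow spill tray with a yellow floor, rim and index tab; fixed to the bench, does not slide. 92 mm square outside, 82 mm inside, rim 18 mm above the bench, inner floor 6 mm above the bench. Origin at the centre of its underside, on the bench; x and y along its sides, z up; the index tab sticks out 13 mm on its -x side.
- tray_blue: Square shallow spill tray with a blue floor, rim and index tab; fixed to the bench, does not slide. 92 mm square outside, 82 mm inside, rim 18 mm above the bench, inner floor 6 mm above the bench. Origin at the centre of its underside, on the bench; x and y along its sides, z up; the index tab sticks out 13 mm on its -x side.
- tray_red: Square shallow spill tray with a red floor, rim and index tab; fixed to the bench, does not slide. 92 mm square outside, 82 mm inside, rim 18 mm above the bench, inner floor 6 mm above the bench. Origin at the centre of its underside, on the bench; x and y along its sides, z up; the index tab sticks out 13 mm on its -x side.
- tray_spare: Square shallow spill tray all plain bare metal (no colour), the spare tray, empty at the start; fixed to the bench, does not slide. 92 mm square outside, 82 mm inside, rim 18 mm above the bench, inner floor 6 mm above the bench. Origin at the centre of its underside, on the bench; x and y along its sides, z up; the index tab sticks out 13 mm on its -x side.
- beaker_mid (a point): Small clear open beaker standing loose on the bench among the trays, 48 mm wide at the rim, 62 mm high, about 80 g. The point is on its axis, half-way up.
Mind the look-alikes: they are no part of the job. Leave any green or turquoise look-alike of the part that bears yellow_bottle_mid alone.

How it is judged:
By the outcome, as a careful person would: the job done as asked, in the order asked, and still so for the second after the job is handed in, with the robot touching nothing.
It also fails if it takes over 125 s, if anything falls off the work surface, if the arm or the gripper's body presses on something with over 40 N, if the wrist force passes 120 N, or if a joint passes its speed limit or range.

## Robot

A 6-joint arm with a two-finger parallel gripper is mounted at the origin on the work surface. World frame = base frame: x ahead of the robot, y to its left, z up, the work surface at z = 0. Lengths are in m, angles in degrees, forces in N, time in s.
With the tool pointing down it reaches from about 0.4 to 0.825 m from the base axis. Payload 7 kg.
Tool frame: the origin (TCP) lies midway between the tips of the shut fingers; the grasp point (between the pads) lies 19 mm behind it; z points along the fingers, x is the direction in which the jaws open and shut, and the axes are right-handed (so a half turn about z gives the same grasp; the last joint's range is limited). The gripper opens to 88 mm and grips with 3 to 60 N. Pads are 19 mm wide; open, the fingers measure 130 mm over their backs; the gripper's body (78 mm by 193 mm) begins 47 mm behind the grasp point.
Start: joints at [-58.551, 20.546, 0.682, 0, -70.136, -16.507], TCP at [0.174, -0.652, 0.227] pointing down, gripper open.
Joint ranges: [-176.03, 176.03], [-82.01, 121.73], [-58.28, 71.71], [-173.87, 95.51], [-174.79, -0.11], [-173.66, 173.66]. Speed limits (degrees/s): [136.94, 136.94, 172.46, 180, 180, 180].

## Interface

Orientations are given as [roll, pitch, yaw] about the fixed x, y, z axes, in that order (R = Rz(yaw) Ry(pitch) Rx(roll)).
In Python, from plant import * gives the robot as it stands. The module is installed in compiled form; this text tells all that it offers.
- The arm moves only by the shell command python3 -m pendant 'ROWS' [OPENING]. ROWS is JSON, a list that holds one entry, the list of rows, each a list of 6 numbers: the shift along the world's x, y, z in mm, then the turn, a rotation vector about the world's x, y, z in degrees. A call has 1 to 10 rows; each row is the pose to reach, as a shift and turn from the pose commanded when the call began; what a row does not reach only later rows make up. A row lasts 1/8 s, in which the tool goes at most 62.5 mm and 10.7 degrees, less where a joint would pass 70% of its speed; a pose out of reach is approached as far as the arm can. A call with a gripper value outside its range is refused whole. OPENING is the closure, from -1 (fully open) to 1 (shut), set as the call begins (- or left out, the last holds). The fingers move at their own pace and stop on an object; the grip force is fixed at half the most. Time passes only in rows, so rows that repeat a pose let the fingers close. It gives the time, the measured TCP pose, the force and the opening at its end, in the units of the state.
- get_obs(): the state, without advancing time (a new reading comes with each control period).
- snapshot(name): name is "scene" or "top" or "wrist"; returns a dict with "pixels" (384x512x3 uint8, red, green, blue), "depth" (384x512 float32, m along the optical axis (not along the pixel's ray), 0 where there is no reading), "fx", "fy", "cx", "cy" (pixels), "dist" ([k1, k2, p1, p2, k3] as OpenCV has them; the pictures are not rectified), "pose" (4x4, takes a point from camera to world coordinates); the wrist camera has in their place "tool_from_camera" (4x4, takes a point from camera to tool coordinates, whose origin is the TCP and whose axes are the tool frame's). Camera axes: x right, y down, z forward; pixel columns grow to the right and rows downward; lengths in m; the calibration is good to about 2 mm. A picture is of the moment at which its call begins: read the wrist's pose just before it.
- close_job(): hands the job in, once; it reports no verdict.
The state is a dict: "clock": time; "joint_pos": joint angles; "qvel": joint speeds; "tau": joint torques, N m; "tool_pos": TCP position; "orientation": TCP orientation; "force": force on the tool from outside, world axes, zero at the start; "moment": the same for the moment, N m; "opening": finger opening in m.
Only numpy, scipy, OpenCV 4.12 (cv2) and the standard library are available. Lean on these libraries where they do the work, as an engineer would, in place of code of your own. Each camera call takes 0.05 s, during which the arm holds its last target. There are 200 camera calls.

## Working session

There is one attempt and no reset: what is moved stays moved. The work goes in short steps, Python scripts to look and compute and a shell command to move; the robot and the scene stay as the last step left them, time stands still between calls to the robot, and variables do not carry over. Pictures are saved under pics/ and viewed, about 12 in all and at most 16, crops included, and the job is handed in when it is done.

```bash
mkdir -p pics
cat > h.py <<'E'
from plant import *
import numpy as np, cv2
from scipy.spatial.transform import Rotation as Ro
def snap(n):
    o=get_obs(); s=snapshot(n)
    if n=="wrist":
        T=np.eye(4); T[:3,:3]=Ro.from_euler('xyz',o['orientation'],degrees=True).as_matrix(); T[:3,3]=o['tool_pos']
        s['pose']=T@np.array(s['tool_from_camera'])
    return s
def save(s,f): cv2.imwrite('pics/'+f,s['pixels'][:,:,::-1])
def K(s): return np.array([[s['fx'],0,s['cx']],[0,s['fy'],s['cy']],[0,0,1.]])
def ray(s,uv):
    p=cv2.undistortPoints(np.array([[uv]],float),K(s),np.array(s['dist'],float))[0,0]
    T=np.array(s['pose']); d=T[:3,:3]@np.array([p[0],p[1],1]); return T[:3,3],d
def onz(s,uv,z):
    o,d=ray(s,uv); return o+d*(z-o[2])/d[2]
def two(s1,u1,s2,u2):
    o1,d1=ray(s1,u1);o2,d2=ray(s2,u2)
    t=np.linalg.lstsq(np.c_[d1,-d2],o2-o1,rcond=None)[0]
    a,b=o1+d1*t[0],o2+d2*t[1]; return (a+b)/2,np.linalg.norm(a-b)
E
python3 - <<'E'
from h import *
print(get_obs())
for n in("scene","top","wrist"):
    s=snap(n);save(s,n+'0.png');print(n,np.round(s['pose'],3).tolist(),s['fx'],s['cx'],s['cy'],s['dist'],(s['depth']>0).mean())
a=cv2.imread('pics/scene0.png');b=cv2.imread('pics/top0.png')
E
```

```text
{'clock': 0.0, 'joint_pos': array([-5.85515384e+01,  2.05919127e+01,  6.34024678e-01, -1.93158654e-02,
       -7.01349548e+01, -1.65082145e+01]), 'qvel': array([ 0.02355754,  0.02927675,  0.06107907, -0.02304098,  0.00423696,
       -0.03586521]), 'tau': array([-9.02587344e-04, -5.82722139e+01,  2.93054849e+01,  6.99767634e+00,
        6.89112276e-03, -1.49005054e-04]), 'tool_pos': array([ 0.17388561, -0.65172166,  0.22562172]), 'orientation': array([-1.79991026e+02, -9.41758328e-02,  1.04933661e+02]), 'force': array([ 0.1256581 , -0.2243597 , -0.13153434]), 'moment': array([-0.01238341,  0.03987141, -0.02747189]), 'opening': 0.08782528815579718}
scene [[-0.192, 0.715, -0.673, 1.281], [0.981, 0.138, -0.133, 0.137], [-0.002, -0.686, -0.728, 0.835], [0.0, 0.0, 0.0, 1.0]] 466.6943001887318 261.362029427943 199.96815866233874 [-0.15503936  0.          0.          0.          0.        ] 0.9960683186848959
top [[0.028, -0.986, 0.166, 0.424], [-1.0, -0.027, 0.006, -0.01], [-0.002, -0.166, -0.986, 1.099], [0.0, 0.0, 0.0, 1.0]] 436.1192011709224 255.67806901166 189.8846144119702 [-0.10067371  0.          0.          0.          0.        ] 0.996002197265625
wrist [[-0.259, 0.937, 0.237, 0.112], [0.966, 0.251, 0.064, -0.669], [0.001, 0.245, -0.969, 0.384], [0.0, 0.0, 0.0, 1.0]] 339.4708750601201 261.5864786615208 194.44819745595328 [-0.02277661  0.          0.          0.          0.        ] 0.9945119222005209
```

View pics/top0.png

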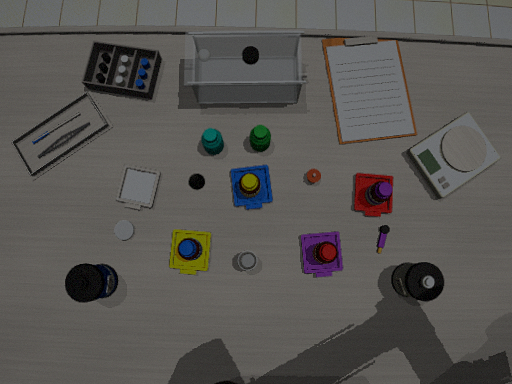

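View pics/scene0.png

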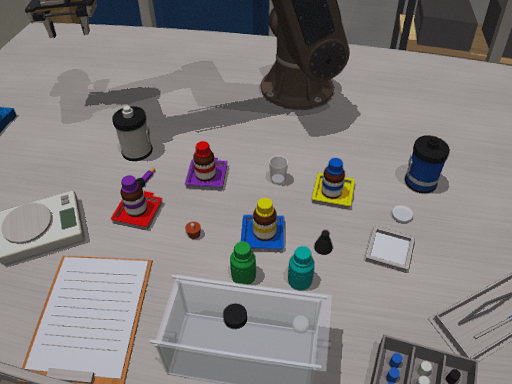

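Top view: the blue bottle (190,250) is in the yellow tray and the yellow bottle (250,185) is in the blue tray. The red bottle (325,252) is in the purple tray and the purple bottle (378,193) is in the red tray. The spare tray is at (138,187) and the beaker at (247,261). The green (260,138) and teal (212,140) bottles are look-alikes standing on the bench, so I leave them alone. This gives two 2-cycles.

```bash
cat >> h.py <<'E'
H={'red':(0,8),'yellow':(24,34),'blue':(105,122),'purple':(128,155)}
def world(s):
    h,w=s['depth'].shape
    uv=np.stack(np.meshgrid(np.arange(w),np.arange(h)),-1).reshape(-1,1,2).astype(float)
    p=cv2.undistortPoints(uv,K(s),np.array(s['dist'],float))[:,0]
    d=s['depth'].reshape(-1,1); P=np.c_[p*d,d]; T=np.array(s['pose'])
    return (P@T[:3,:3].T+T[:3,3]).reshape(h,w,3)
def cmask(s,c):
    hsv=cv2.cvtColor(s['pixels'],cv2.COLOR_RGB2HSV); a,b=H[c]
    h=hsv[...,0].astype(int); m=(h>=a)&(h<=b)
    if c=='red': m|=h>=174
    return m&(hsv[...,1]>110)&(hsv[...,2]>45)&(s['depth']>0)
def big(m):
    n,l,st,ce=cv2.connectedComponentsWithStats(m.astype(np.uint8)); 
    if n<2: return m,None
    i=1+st[1:,4].argmax(); return l==i,ce[i]
def caps(s):
    W=world(s); r={}
    for c in H:
        m,ce=big(cmask(s,c)&(W[...,2]>.098)&(W[...,2]<.125))
        if ce is None: continue
        # circle around cap top, on its plane
        z=np.median(W[m][:,2]); r[c]=(ce,z,onz(s,ce,z),m.sum())
    return r
def trays(s):
    """outline of tray rim cast on z=18mm: hull, tab removed by opening on a 0.5 mm grid"""
    W=world(s); r={}
    for c in H:
        m,ce=big(cv2.morphologyEx((cmask(s,c)&(W[...,2]<.026)&(W[...,2]>0)).astype(np.uint8),cv2.MORPH_CLOSE,np.ones((3,3))))
        if ce is None or m.sum()<150: continue
        r[c]=rect(W[m])
    return r
def rect(P):
    P=P[P[:,2]>.012]  # rim
    c0=np.median(P[:,:2],0); g=np.zeros((400,400),np.uint8)
    hull=cv2.convexHull(((P[:,:2]-c0)*2000+200).astype(np.float32)).astype(np.int32)
    cv2.fillConvexPoly(g,hull,1)
    rc=cv2.minAreaRect(hull)
    return (np.array(rc[0])-200)/2000+c0,np.round(np.array(rc[1])/2,1),round(rc[2],1),len(P)
E
python3 - <<'E'
from h import *
np.set_printoptions(precision=4,suppress=True)
t,s=snap('top'),snap('scene'); a,b=caps(t),caps(s)
for c in H:
    print(c,'top',*a[c],'scene',*b[c],'tri',*two(t,a[c][0],s,b[c][0]))
print(trays(t));print(trays(s))
for uv in((138,187),(247,261)): print(uv,onz(t,uv,.0),world(t)[uv[1],uv[0]])
E
```

```text
red top [328.5059 251.4882] 0.10680212904439224 [ 0.4538 -0.173   0.1068] 170 scene [201.9339 146.3388] 0.10521743429729424 [ 0.4591 -0.1724  0.1052] 121 tri [ 0.454  -0.1742  0.1007] 0.00035231628829998743
yellow top [248.8354 180.1456] 0.10653777128122094 [0.6131 0.0122 0.1065] 158 scene [264.5714 203.2857] 0.10625417950967764 [0.6161 0.0119 0.1063] 140 tri [0.6137 0.0119 0.1037] 0.0008602831366030921
blue top [185.9363 247.8153] 0.1066165767983196 [0.4531 0.1501 0.1066] 157 scene [335.3719 163.1736] 0.10457193711135848 [0.4578 0.1499 0.1046] 121 tri [0.4533 0.1505 0.1008] 0.0010770186113882498
purple top [385.1373 188.4837] 0.10672733974585258 [ 0.6023 -0.3055  0.1067] 153 scene [128.1103 181.2868] 0.1051374761364573 [ 0.6071 -0.3044  0.1051] 136 tri [ 0.6033 -0.307   0.101 ] 0.000241918197970509
{'red': (array([ 0.5554, -0.1734]), array([122.3, 400.6]), 21.9, 457), 'yellow': (array([0.4432, 0.0958]), array([213.2, 107.6]), 87.1, 549), 'blue': (array([ 0.5455, -0.0026]), array([242.2,  96. ]), 8.5, 496), 'purple': (array([ 0.4431, -0.1142]), array([106.4, 209.7]), 6.0, 502)}
{'red': (array([ 0.9361, -0.1233]), array([854.3, 125.4]), 28.6, 363), 'yellow': (array([0.8416, 0.13  ]), array([ 94.4, 875.6]), 86.5, 317), 'blue': (array([0.9284, 0.057 ]), array([720.6,  95.3]), 9.2, 345), 'purple': (array([ 0.8489, -0.0515]), array([935.9, 106.9]), 17.0, 259)}
(138, 187) [0.6077 0.2999 0.    ] [0.6064 0.2978 0.0075]
(247, 261) [0.4282 0.013  0.    ] [0.4282 0.013  0.0024]
```

```bash
python3 -m pendant '[[[20,25,10,0,0,0],[60,70,30,0,0,-3],[105,120,50,0,0,-6],[150,170,75,0,0,-9],[195,225,75,0,0,-12],[240,275,75,0,0,-15],[285,325,75,0,0,-15],[325,375,75,0,0,-15],[345,400,75,0,0,-15],[356,412,75,0,0,-15]]]' -1
python3 -m pendant '[[[0,0,0,0,0,0],[0,0,0,0,0,0]]]'
sed -i 's/P=P\[P\[:,2\]>.012\]  # rim/P=P[(P[:,2]>.012)\&(P[:,2]<.026)]/' h.py
python3 - <<'E'
from h import *
np.set_printoptions(precision=4,suppress=True)
w=snap('wrist');save(w,'w1.png');print(get_obs()['orientation'])
for k,v in caps(w).items(): print(k,*v)
for n,s in(('w',w),('top',snap('top')),('scene',snap('scene'))):
    for k,v in trays(s).items(): print(n,k,*v)
E
```

```text
clock: 1.5
tool_pos: [0.5317, -0.2375, 0.3013]
orientation: [-180.0, -0.0, 90.1]
force: [-0.2, -0.9, 0.2]
opening: 0.0877
clock: 1.75
tool_pos: [0.5295, -0.2407, 0.3015]
orientation: [-180.0, 0.0, 89.9]
force: [-1.0, 0.6, 0.4]
opening: 0.0877
[-179.9944    0.0047   89.8837]
red [326.8376  98.0907] 0.10596169182184395 [ 0.4549 -0.1756  0.106 ] 893
purple [202.511  234.6567] 0.10614188191573593 [ 0.6007 -0.3068  0.1061] 638
w red [ 0.6019 -0.303 ] [ 94.9 104.7] 87.0 1391
w blue [ 0.594  -0.0053] [ 69.4 113.3] 32.0 1028
w purple [ 0.4508 -0.1726] [105.3  94.5] 6.1 1901
top yellow [0.4469 0.1551] [ 93.8 104.4] 87.0 478
top blue [0.5945 0.0486] [65.2 22.1] 25.0 98
scene red [ 0.6028 -0.3023] [ 97.6 108.8] 85.9 358
scene blue [0.6189 0.0071] [98.1 95. ] 8.9 336
scene purple [ 0.4522 -0.1711] [108.8  95. ] 6.3 258
```

View pics/w1.png

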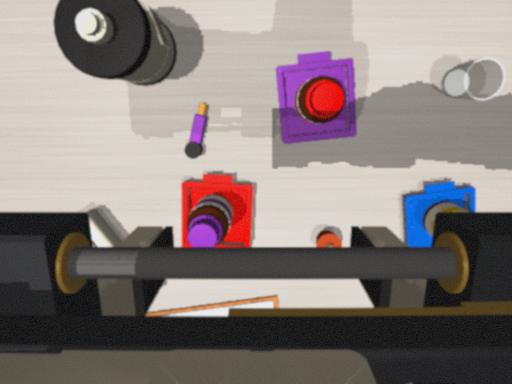

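Wrist view: red bottle (323,98) in the purple tray, purple bottle (205,232) in the red tray, and the beaker at the right (470,80). The rectangle fits include the 13 mm tab, so each tray centre lies 6.3 mm along +x. Next I look at the left side.

```bash
python3 -m pendant '[[[5,30,0,0,0,0],[10,80,0,0,0,0],[15,135,0,0,0,0],[20,190,0,0,0,0],[25,245,0,0,0,0],[30,300,0,0,0,0],[40,355,0,0,0,0],[40,405,0,0,0,0],[40,440,0,0,0,0],[40,440,0,0,0,0]]]' -1
python3 -m pendant '[[[0,0,0,0,0,0],[0,0,0,0,0,0]]]'
cat >> h.py <<'E'
def centre(v):
    c,sz,a,_=v; a=np.radians(a if sz[0]>sz[1] else a+90); d=np.array([np.cos(a),np.sin(a)]); d*=np.sign(d[0])
    return c+d*(max(sz)-min(sz)-0)/2000
def spare(s,xy):
    W=world(s); m=(W[...,2]>.012)&(W[...,2]<.026)&(np.hypot(W[...,0]-xy[0],W[...,1]-xy[1])<.085)&(s['depth']>0)
    return rect(W[big(cv2.morphologyEx(m.astype(np.uint8),cv2.MORPH_CLOSE,np.ones((5,5))))[0]])
E
python3 - <<'E'
from h import *
np.set_printoptions(precision=4,suppress=True)
w=snap('wrist');save(w,'w2.png')
for k,v in caps(w).items(): print(k,*v)
for k,v in trays(w).items(): print(k,*v,centre(v))
print('top',trays(snap('top')).get('yellow'))
for s in (w,snap('top'),snap('scene')):
    v=spare(s,(.607,.299)); print('spare',*v,centre(v))
E
```

```text
clock: 3.15
tool_pos: [0.57, 0.2011, 0.3011]
orientation: [-180.0, 0.0, 90.0]
force: [-0.7, -0.6, -0.3]
opening: 0.0877
clock: 3.4
tool_pos: [0.5701, 0.1986, 0.3018]
orientation: [180.0, -0.0, 89.9]
force: [-0.6, 0.0, -0.8]
opening: 0.0881
yellow [ 93.7131 209.8115] 0.10609148276703467 [0.6127 0.0142 0.1061] 610
blue [211.734   55.5574] 0.1060612340943953 [0.4553 0.1494 0.1061] 940
yellow [0.4481 0.1536] [ 95.3 107.5] 87.3 2263 [0.4542 0.1533]
blue [0.6146 0.0059] [107.6  95.3] 8.7 1515 [0.6207 0.0068]
purple [ 0.4691 -0.124 ] [17.2 65.8] 81.6 344 [ 0.4931 -0.1276]
top (array([0.4464, 0.1553]), array([ 94.6, 108. ]), 86.7, 534)
spare [0.606  0.2962] [ 97. 108.] 80.0 1821 [0.6115 0.2953]
spare [0.5748 0.2967] [ 54.6 104.1] 8.0 265 [0.5783 0.2722]
spare [0.6051 0.2968] [ 95.4 110. ] 80.2 580 [0.6123 0.2955]
```

View pics/w2.png

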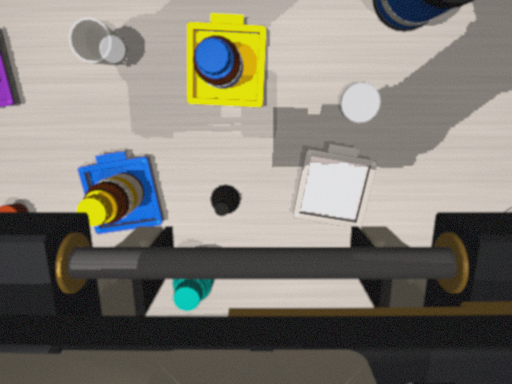

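Left wrist view: blue bottle (217,60) in the yellow tray, yellow bottle (105,203) in the blue tray, and the empty spare tray (335,188). The teal look-alike (190,285) stays put. I start by grasping the blue bottle.

```bash
python3 -m pendant '[[[-20,-10,-20,0,0,0],[-60,-30,-60,0,0,0],[-100,-45,-100,0,0,0],[-115,-50,-130,0,0,0],[-115,-50,-160,0,0,0],[-115,-50,-190,0,0,0],[-115,-50,-215,0,0,0],[-115,-50,-240,0,0,0],[-115,-50,-252,0,0,0],[-115,-50,-255,0,0,0]]]' -1
python3 -m pendant '[[[0,0,0,0,0,0],[0,0,0,0,0,0],[0,0,0,0,0,0],[0,0,0,0,0,0],[0,0,0,0,0,0],[0,0,0,0,0,0],[0,0,0,0,0,0],[0,0,0,0,0,0]]]' 1
python3 -c "
from h import *
s=snap('scene');save(s,'g1.png')"
```

```text
clock: 4.85
tool_pos: [0.455, 0.1496, 0.0463]
orientation: [-180.0, 0.0, 89.9]
force: [-0.6, 0.5, -0.2]
opening: 0.0876
clock: 5.85
tool_pos: [0.4552, 0.1499, 0.0469]
orientation: [180.0, -0.0, 89.9]
force: [-0.5, -0.9, 4.5]
opening: 0.0515
```

View pics/g1.png

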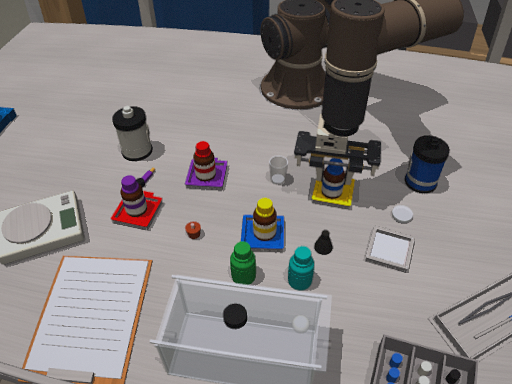

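Grasp holds at 51.5 mm. Lift and carry to the spare tray.

```bash
python3 -m pendant '[[[0,0,8,0,0,0],[0,0,30,0,0,0],[0,0,60,0,0,0],[20,20,75,0,0,0],[60,55,75,0,0,0],[100,90,75,0,0,0],[135,125,75,0,0,0],[152,140,75,0,0,0],[157,145,75,0,0,0],[157,145,75,0,0,0]]]'
python3 -m pendant '[[[0,0,-5,0,0,0],[0,0,-25,0,0,0],[0,0,-45,0,0,0],[0,0,-58,0,0,0],[0,0,-65,0,0,0],[0,0,-69,0,0,0],[0,0,-71,0,0,0],[0,0,-72,0,0,0],[0,0,-73,0,0,0],[0,0,-73,0,0,0]]]'
python3 -c "
from h import *
s=snap('scene');save(s,'g2.png');print(get_obs()['force'])
w=snap('wrist');save(w,'g2w.png')"
```

```text
clock: 7.15
tool_pos: [0.6114, 0.2945, 0.121]
orientation: [-179.9, 0.0, 89.9]
force: [0.1, 0.1, -2.5]
opening: 0.0515
clock: 8.4
tool_pos: [0.6121, 0.2948, 0.0487]
orientation: [180.0, -0.0, 89.9]
force: [0.6, 0.6, -1.7]
opening: 0.0519
[ 0.8088059   0.15645375 -2.02552179]
```

View pics/g2w.png

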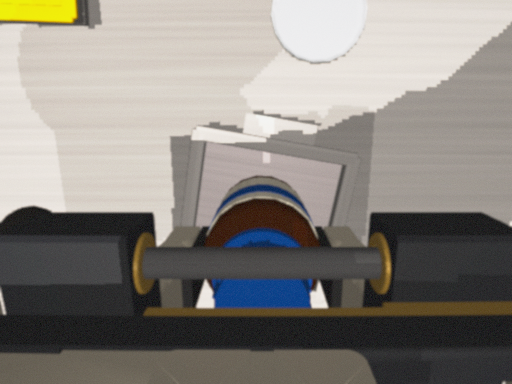

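The bottle sits between the jaws inside the spare tray, just above its floor (weight still carried). I lower the last 2 mm, release and rise.

```bash
python3 -m pendant '[[[0,0,-0.5,0,0,0],[0,0,-1,0,0,0],[0,0,-1.5,0,0,0],[0,0,-1.5,0,0,0],[0,0,-1.5,0,0,0]]]'
python3 -m pendant '[[[0,0,-0.5,0,0,0],[0,0,-0.5,0,0,0],[0,0,-0.5,0,0,0]]]'
```

```text
clock: 9.12
tool_pos: [0.612, 0.2948, 0.047]
orientation: [-180.0, 0.0, 89.9]
force: [-0.1, 0.3, -1.8]
opening: 0.0517
clock: 9.5
tool_pos: [0.6121, 0.2949, 0.0469]
orientation: [180.0, -0.0, 90.0]
force: [-1.3, -1.3, 2.8]
opening: 0.0512
```

```bash
python3 -m pendant '[[[0,0,0,0,0,0],[0,0,0,0,0,0],[0,0,0,0,0,0],[0,0,0,0,0,0],[0,0,10,0,0,0],[0,0,40,0,0,0],[0,0,75,0,0,0],[0,0,110,0,0,0],[0,-20,120,0,0,0],[0,-65,120,0,0,0]]]' -1
python3 -m pendant '[[[0,-50,0,0,0,0],[0,-100,0,0,0,0],[0,-150,0,0,0,0],[0,-190,0,0,0,0],[1,-210,0,0,0,0],[1,-216,0,0,0,0],[1,-216,0,0,0,0]]]'
python3 - <<'E'
from h import *
np.set_printoptions(precision=4,suppress=True)
s=snap('scene'); t=snap('top');save(s,'g3.png')
a,b=caps(t),caps(s)
for c in b: print(c,*b[c], two(t,a[c][0],s,b[c][0]) if c in a else '')
E
```

```text
clock: 10.75
tool_pos: [0.6123, 0.2302, 0.1678]
orientation: [179.9, -0.1, 90.1]
force: [0.0, -0.7, -0.5]
opening: 0.0875
clock: 11.62
tool_pos: [0.613, 0.014, 0.1665]
orientation: [-180.0, -0.0, 89.9]
force: [0.3, 0.4, -0.5]
opening: 0.0871
red [201.9333 146.275 ] 0.10487152530765792 [ 0.4585 -0.1726  0.1049] 120 (array([ 0.454 , -0.1741,  0.1009]), np.float64(0.0003872463180633451))
yellow [271.  202.5] 0.10724865929152683 [0.6122 0.0251 0.1072] 2 (array([0.6028, 0.0172, 0.0961]), np.float64(0.01247102337386012))
blue [397.8333 221.8   ] 0.10564233163188397 [0.6146 0.2941 0.1056] 180 
purple [128.1159 181.3116] 0.10520766859360342 [ 0.6072 -0.3043  0.1052] 138 (array([ 0.6031, -0.3069,  0.1007]), np.float64(0.0002618926616938478))
```

View pics/g3.png

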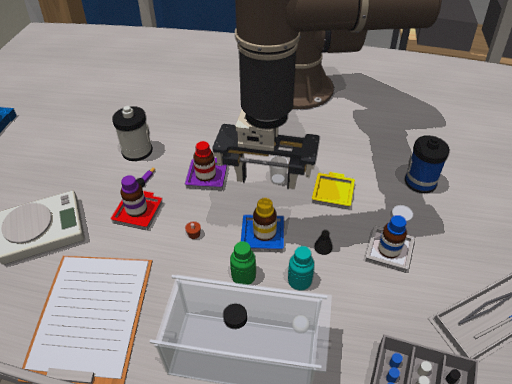

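Blue stands upright in the spare tray (395,245). The gripper is above the yellow bottle (264,220) in the blue tray; the green (243,263) and teal (301,268) look-alikes stand clear. Grasp yellow.

```bash
python3 -m pendant '[[[0,0,-15,0,0,0],[0,0,-45,0,0,0],[0,0,-75,0,0,0],[0,0,-100,0,0,0],[0,0,-115,0,0,0],[0,0,-120,0,0,0],[0,0,-120,0,0,0]]]'
python3 -m pendant '[[[0,0,0,0,0,0],[0,0,0,0,0,0],[0,0,0,0,0,0],[0,0,0,0,0,0],[0,0,0,0,0,0],[0,0,0,0,0,0],[0,0,0,0,0,0],[0,0,0,0,0,0]]]' 1
```

```text
clock: 12.6
tool_pos: [0.6132, 0.014, 0.0467]
orientation: [180.0, 0.0, 90.0]
force: [-0.2, 0.1, -0.0]
opening: 0.0879
clock: 13.6
tool_pos: [0.6132, 0.0136, 0.0469]
orientation: [180.0, 0.0, 89.9]
force: [-1.0, -3.5, 4.9]
opening: 0.0516
```

```bash
python3 -m pendant '[[[0,0,8,0,0,0],[0,0,35,0,0,0],[0,0,65,0,0,0],[-15,20,75,0,0,0],[-55,60,75,0,0,0],[-95,95,75,0,0,0],[-135,125,75,0,0,0],[-153,136,75,0,0,0],[-159,140,75,0,0,0],[-159,140,75,0,0,0]]]'
python3 -m pendant '[[[0,0,-5,0,0,0],[0,0,-25,0,0,0],[0,0,-45,0,0,0],[0,0,-58,0,0,0],[0,0,-65,0,0,0],[0,0,-69,0,0,0],[0,0,-71,0,0,0],[0,0,-72,0,0,0],[0,0,-73,0,0,0],[0,0,-73,0,0,0]]]'
python3 -m pendant '[[[0,0,-0.5,0,0,0],[0,0,-1,0,0,0],[0,0,-1.5,0,0,0],[0,0,-1.5,0,0,0],[0,0,-1.5,0,0,0]]]'
```

```text
clock: 14.85
tool_pos: [0.4541, 0.1542, 0.1217]
orientation: [180.0, -0.0, 90.0]
force: [0.5, -0.9, -1.1]
opening: 0.0513
clock: 16.1
tool_pos: [0.4541, 0.1539, 0.0487]
orientation: [180.0, -0.0, 89.9]
force: [-0.4, -0.0, -2.5]
opening: 0.0515
clock: 16.73
tool_pos: [0.454, 0.1538, 0.0471]
orientation: [-180.0, -0.0, 89.9]
force: [-0.0, -0.8, -2.2]
opening: 0.0511
```

```bash
python3 -m pendant '[[[0,0,-0.5,0,0,0],[0,0,-0.5,0,0,0],[0,0,-0.5,0,0,0],[0,0,-0.5,0,0,0]]]'
python3 -c "
from h import *
save(snap('wrist'),'g4.png')"
```

```text
clock: 17.23
tool_pos: [0.4541, 0.1539, 0.0469]
orientation: [180.0, -0.0, 89.9]
force: [-1.9, -0.8, 6.6]
opening: 0.0512
```

View pics/g4.png

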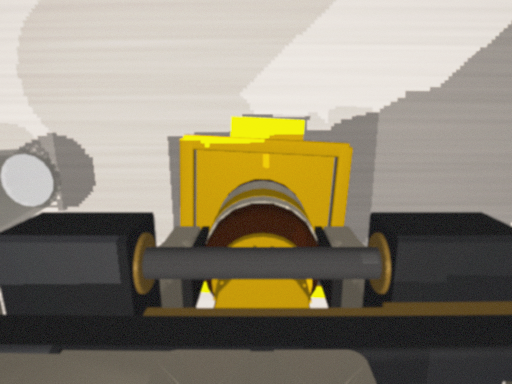

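The yellow bottle is seated and centred in the yellow tray. Release and return to the blue bottle in the spare tray.

```bash
python3 -m pendant '[[[0,0,0,0,0,0],[0,0,0,0,0,0],[0,0,0,0,0,0],[0,0,0,0,0,0],[0,0,10,0,0,0],[0,0,40,0,0,0],[0,0,75,0,0,0],[0,0,110,0,0,0],[15,12,120,0,0,0],[45,40,120,0,0,0]]]' -1
python3 -m pendant '[[[35,30,0,0,0,0],[70,65,0,0,0,0],[100,90,0,0,0,0],[112,100,0,0,0,0],[113,101,-15,0,0,0],[113,101,-50,0,0,0],[113,101,-85,0,0,0],[113,101,-110,0,0,0],[113,101,-119,0,0,0],[113,101,-120,0,0,0]]]'
python3 -m pendant '[[[0,0,0,0,0,0],[0,0,0,0,0,0],[0,0,0,0,0,0],[0,0,0,0,0,0],[0,0,0,0,0,0],[0,0,0,0,0,0],[0,0,0,0,0,0],[0,0,0,0,0,0]]]' 1
```

```text
clock: 18.52
tool_pos: [0.4997, 0.1942, 0.1694]
orientation: [179.8, -0.2, 89.9]
force: [0.8, -0.4, 0.0]
opening: 0.0874
clock: 19.77
tool_pos: [0.6115, 0.2943, 0.0465]
orientation: [-180.0, 0.0, 89.9]
force: [0.3, 0.0, 0.8]
opening: 0.088
clock: 20.78
tool_pos: [0.6121, 0.2948, 0.0468]
orientation: [180.0, -0.0, 90.0]
force: [-1.4, -1.4, 5.0]
opening: 0.0514
```

```bash
python3 -m pendant '[[[0,0,8,0,0,0],[0,0,35,0,0,0],[0,0,65,0,0,0],[0,-20,75,0,0,0],[2,-60,75,0,0,0],[4,-105,75,0,0,0],[6,-150,75,0,0,0],[8,-195,75,0,0,0],[9,-235,75,0,0,0],[9,-265,75,0,0,0]]]'
python3 -m pendant '[[[0,-16,0,0,0,0],[0,-23,-3,0,0,0],[0,-23,-25,0,0,0],[0,-23,-45,0,0,0],[0,-23,-58,0,0,0],[0,-23,-66,0,0,0],[0,-23,-70,0,0,0],[0,-23,-72,0,0,0],[0,-23,-73,0,0,0],[0,-23,-73,0,0,0]]]'
python3 -m pendant '[[[0,0,-0.5,0,0,0],[0,0,-1,0,0,0],[0,0,-1.5,0,0,0],[0,0,-2,0,0,0],[0,0,-2,0,0,0],[0,0,-2,0,0,0]]]'
python3 -c "
from h import *
save(snap('wrist'),'g5.png')"
```

```text
clock: 22.02
tool_pos: [0.6198, 0.0273, 0.1208]
orientation: [-179.9, 0.0, 89.8]
force: [0.0, 0.5, -2.4]
opening: 0.0513
clock: 23.28
tool_pos: [0.6212, 0.0068, 0.0489]
orientation: [180.0, -0.0, 89.9]
force: [0.2, 0.8, -1.7]
opening: 0.0515
clock: 24.02
tool_pos: [0.6211, 0.0068, 0.0468]
orientation: [180.0, 0.0, 89.9]
force: [-2.0, -0.1, 1.9]
opening: 0.0512
```

View pics/g5.png

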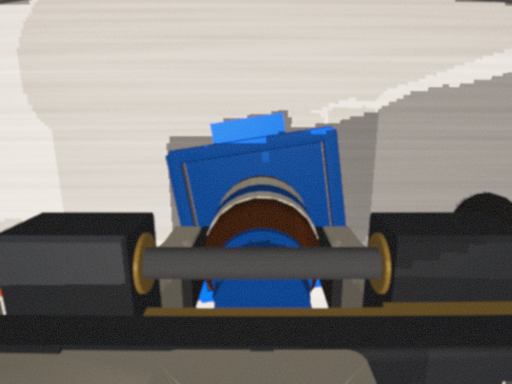

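Blue is in the blue tray. Release and go to the red bottle in the purple tray.

```bash
python3 -m pendant '[[[0,0,0,0,0,0],[0,0,0,0,0,0],[0,0,0,0,0,0],[0,0,0,0,0,0],[0,0,10,0,0,0],[0,0,40,0,0,0],[0,0,75,0,0,0],[0,0,110,0,0,0],[-15,-15,120,0,0,0],[-46,-52,120,0,0,0]]]' -1
python3 -m pendant '[[[-35,-40,0,0,0,0],[-70,-80,0,0,0,0],[-105,-115,0,0,0,0],[-118,-128,0,0,0,0],[-120,-130,-15,0,0,0],[-120,-130,-50,0,0,0],[-120,-130,-85,0,0,0],[-120,-130,-110,0,0,0],[-120,-130,-119,0,0,0],[-120,-130,-120,0,0,0]]]'
python3 -m pendant '[[[0,0,0,0,0,0],[0,0,0,0,0,0],[0,0,0,0,0,0],[0,0,0,0,0,0],[0,0,0,0,0,0],[0,0,0,0,0,0],[0,0,0,0,0,0],[0,0,0,0,0,0]]]' 1
```

```text
clock: 25.32
tool_pos: [0.5752, -0.045, 0.1676]
orientation: [179.9, -0.0, 90.0]
force: [-0.1, -1.1, -1.2]
opening: 0.0875
clock: 26.58
tool_pos: [0.4551, -0.1748, 0.0459]
orientation: [-179.9, 0.0, 90.0]
force: [-0.1, 0.3, -0.1]
opening: 0.0874
clock: 27.58
tool_pos: [0.4553, -0.1751, 0.0469]
orientation: [180.0, 0.0, 90.0]
force: [-0.6, 3.4, 5.8]
opening: 0.0517
```

```bash
python3 -m pendant '[[[0,0,8,0,0,0],[0,0,35,0,0,0],[0,0,70,0,0,0],[0,0,105,0,0,0],[5,15,125,0,0,0],[18,55,130,0,0,0],[33,100,130,0,0,0],[48,145,130,0,0,0],[63,190,130,0,0,0],[78,235,130,0,0,0]]]'
python3 -m pendant '[[[15,45,0,0,0,0],[30,90,0,0,0,0],[45,135,0,0,0,0],[60,180,0,0,0,0],[72,215,0,0,0,0],[78,231,0,0,0,0],[79,236,0,0,0,0],[79,236,-15,0,0,0],[79,236,-40,0,0,0],[79,236,-70,0,0,0]]]'
python3 -m pendant '[[[0,0,-25,0,0,0],[0,0,-42,0,0,0],[0,0,-52,0,0,0],[0,0,-56,0,0,0],[0,0,-58,0,0,0],[0,0,-58.5,0,0,0],[0,0,-59,0,0,0],[0,0,-59.5,0,0,0],[0,0,-60,0,0,0],[0,0,-60,0,0,0]]]'
python3 -m pendant '[[[0,0,0,0,0,0],[0,0,0,0,0,0]]]'
```

```text
clock: 28.82
tool_pos: [0.5329, 0.0612, 0.1767]
orientation: [-180.0, 0.0, 89.9]
force: [0.2, -0.8, -1.0]
opening: 0.0516
clock: 30.08
tool_pos: [0.6117, 0.2945, 0.1058]
orientation: [180.0, -0.0, 89.9]
force: [-1.6, -0.0, -2.0]
opening: 0.0515
clock: 31.32
tool_pos: [0.6121, 0.296, 0.047]
orientation: [180.0, -0.0, 90.0]
force: [-1.5, -0.1, 1.1]
opening: 0.0516
clock: 31.58
tool_pos: [0.6121, 0.296, 0.047]
orientation: [180.0, -0.0, 89.9]
force: [-2.0, -0.6, 4.2]
opening: 0.0518
```

```bash
python3 -m pendant '[[[0,0,0,0,0,0],[0,0,0,0,0,0],[0,0,0,0,0,0],[0,0,0,0,0,0],[0,0,10,0,0,0],[0,0,40,0,0,0],[0,0,75,0,0,0],[0,0,110,0,0,0],[0,-12,120,0,0,0],[0,-52,120,0,0,0]]]' -1
python3 -m pendant '[[[0,-50,0,0,0,0],[-1,-100,0,0,0,0],[-2,-150,0,0,0,0],[-3,-200,0,0,0,0],[-4,-250,0,0,0,0],[-5,-300,0,0,0,0],[-6,-350,0,0,0,0],[-7,-400,0,0,0,0],[-8,-450,0,0,0,0],[-10,-500,0,0,0,0]]]'
python3 -m pendant '[[[0,-30,0,0,0,0],[-1,-46,0,0,0,0],[-1,-50,0,0,0,0],[-1,-50,-15,0,0,0],[-1,-50,-50,0,0,0],[-1,-50,-85,0,0,0],[-1,-50,-110,0,0,0],[-1,-50,-119,0,0,0],[-1,-50,-120,0,0,0],[-1,-50,-120,0,0,0]]]'
python3 -m pendant '[[[0,0,0,0,0,0],[0,0,0,0,0,0],[0,0,0,0,0,0],[0,0,0,0,0,0],[0,0,0,0,0,0],[0,0,0,0,0,0],[0,0,0,0,0,0],[0,0,0,0,0,0]]]' 1
python3 -c "
from h import *
save(snap('scene'),'g6.png')"
```

```text
clock: 32.83
tool_pos: [0.6123, 0.2446, 0.1678]
orientation: [179.9, -0.1, 90.1]
force: [0.4, -1.0, -0.5]
opening: 0.0877
clock: 34.08
tool_pos: [0.6013, -0.258, 0.1665]
orientation: [-180.0, -0.0, 89.9]
force: [0.1, -0.2, -0.1]
opening: 0.0873
clock: 35.33
tool_pos: [0.6018, -0.306, 0.0476]
orientation: [179.9, 0.0, 90.0]
force: [-0.1, 0.9, -0.6]
opening: 0.0876
clock: 36.33
tool_pos: [0.6012, -0.3064, 0.0468]
orientation: [180.0, 0.0, 89.9]
force: [-1.5, -2.5, 2.2]
opening: 0.051
```

View pics/g6.png

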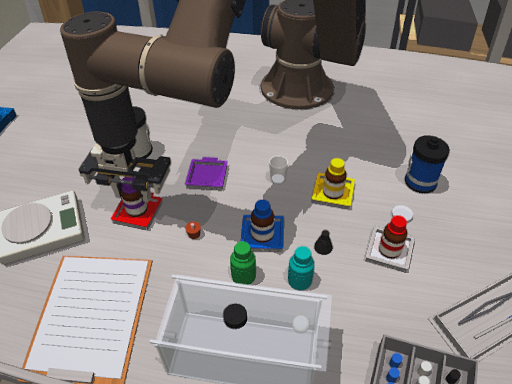

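Yellow (337,180) and blue (263,225) are in their own trays, red (395,240) is parked in the spare tray, and purple is gripped. Carry purple to the purple tray (207,173).

```bash
python3 -m pendant '[[[0,0,8,0,0,0],[0,0,35,0,0,0],[0,0,65,0,0,0],[-15,15,75,0,0,0],[-50,50,75,0,0,0],[-85,85,75,0,0,0],[-120,115,75,0,0,0],[-138,130,75,0,0,0],[-144,135,75,0,0,0],[-144,135,75,0,0,0]]]'
python3 -m pendant '[[[0,0,-5,0,0,0],[0,0,-25,0,0,0],[0,0,-45,0,0,0],[0,0,-58,0,0,0],[0,0,-66,0,0,0],[0,0,-71,0,0,0],[0,0,-73,0,0,0],[0,0,-74,0,0,0],[0,0,-74.5,0,0,0],[0,0,-75,0,0,0]]]'
python3 -m pendant '[[[0,0,0,0,0,0],[0,0,0,0,0,0]]]'
python3 -c "
from h import *
save(snap('wrist'),'g7.png')"
```

```text
clock: 37.62
tool_pos: [0.4573, -0.1709, 0.1219]
orientation: [180.0, -0.0, 90.0]
force: [0.0, -0.6, -3.1]
opening: 0.0516
clock: 38.88
tool_pos: [0.4572, -0.1711, 0.0468]
orientation: [180.0, -0.0, 89.9]
force: [-0.2, -0.3, -2.4]
opening: 0.0517
clock: 39.12
tool_pos: [0.4572, -0.1712, 0.0467]
orientation: [180.0, -0.0, 89.9]
force: [-0.2, 0.4, -2.0]
opening: 0.0514
```

View pics/g7.png

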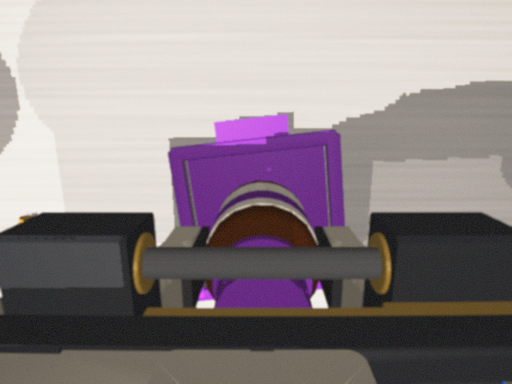

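Purple is centred over the purple tray but its weight is still carried, so I lower it in half-millimetre steps.

```bash
python3 -m pendant '[[[0,0,-0.3,0,0,0],[0,0,-0.5,0,0,0],[0,0,-0.5,0,0,0],[0,0,-0.5,0,0,0]]]'
```

```text
clock: 39.67
tool_pos: [0.4573, -0.1712, 0.0467]
orientation: [180.0, 0.0, 90.0]
force: [-2.3, 0.4, 5.4]
opening: 0.0514
```

```bash
python3 -m pendant '[[[0,0,0,0,0,0],[0,0,0,0,0,0],[0,0,0,0,0,0],[0,0,0,0,0,0],[0,0,10,0,0,0],[0,0,40,0,0,0],[0,0,75,0,0,0],[0,0,110,0,0,0],[5,15,120,0,0,0],[18,55,120,0,0,0]]]' -1
python3 -m pendant '[[[15,45,0,0,0,0],[30,90,0,0,0,0],[45,135,0,0,0,0],[60,180,0,0,0,0],[75,225,0,0,0,0],[90,270,0,0,0,0],[105,315,0,0,0,0],[120,360,0,0,0,0],[132,395,0,0,0,0],[137,412,0,0,0,0]]]'
python3 -m pendant '[[[0,0,0,0,0,0],[0,0,-15,0,0,0],[0,0,-50,0,0,0],[0,0,-85,0,0,0],[0,0,-110,0,0,0],[0,0,-119,0,0,0],[0,0,-120,0,0,0],[0,0,-120,0,0,0]]]'
python3 -m pendant '[[[0,0,0,0,0,0],[0,0,0,0,0,0],[0,0,0,0,0,0],[0,0,0,0,0,0],[0,0,0,0,0,0],[0,0,0,0,0,0],[0,0,0,0,0,0],[0,0,0,0,0,0]]]' 1
```

```text
clock: 40.92
tool_pos: [0.4754, -0.116, 0.1674]
orientation: [179.9, -0.0, 89.8]
force: [0.4, 0.2, 0.1]
opening: 0.0878
clock: 42.18
tool_pos: [0.6117, 0.2979, 0.1652]
orientation: [-179.9, 0.0, 90.0]
force: [-0.1, 0.0, -0.4]
opening: 0.0878
clock: 43.18
tool_pos: [0.6126, 0.296, 0.0472]
orientation: [179.9, -0.1, 89.9]
force: [-0.6, -0.6, -0.4]
opening: 0.0874
clock: 44.18
tool_pos: [0.6121, 0.2959, 0.0461]
orientation: [180.0, -0.0, 89.9]
force: [-1.3, 0.4, 1.4]
opening: 0.0518
```

```bash
python3 -m pendant '[[[0,0,8,0,0,0],[0,0,35,0,0,0],[0,0,75,0,0,0],[0,0,115,0,0,0],[0,-15,145,0,0,0],[0,-50,150,0,0,0],[-1,-95,150,0,0,0],[-1,-140,150,0,0,0],[-2,-185,150,0,0,0],[-2,-230,150,0,0,0]]]'
python3 -m pendant '[[[0,-45,0,0,0,0],[0,-90,0,0,0,0],[-1,-135,0,0,0,0],[-1,-180,0,0,0,0],[-1,-225,0,0,0,0],[-2,-270,0,0,0,0],[-2,-315,0,0,0,0],[-2,-350,0,0,0,0],[-2,-365,0,0,0,0],[-2,-369,0,0,0,0]]]'
python3 -m pendant '[[[0,0,-10,0,0,0],[0,0,-40,0,0,0],[0,0,-75,0,0,0],[0,0,-105,0,0,0],[0,0,-128,0,0,0],[0,0,-141,0,0,0],[0,0,-146,0,0,0],[0,0,-148,0,0,0],[0,0,-149,0,0,0],[0,0,-149,0,0,0]]]'
python3 -c "
from h import *
save(snap('wrist'),'g8.png')"
```

```text
clock: 45.42
tool_pos: [0.6095, 0.0643, 0.1963]
orientation: [-180.0, 0.0, 89.9]
force: [1.2, -0.1, -2.6]
opening: 0.0516
clock: 46.68
tool_pos: [0.6076, -0.3037, 0.1958]
orientation: [-180.0, -0.0, 89.9]
force: [-0.0, 0.4, -1.7]
opening: 0.0514
clock: 47.92
tool_pos: [0.6083, -0.3033, 0.0477]
orientation: [179.9, 0.0, 89.9]
force: [0.8, 0.1, -2.3]
opening: 0.0515
```

View pics/g8.png

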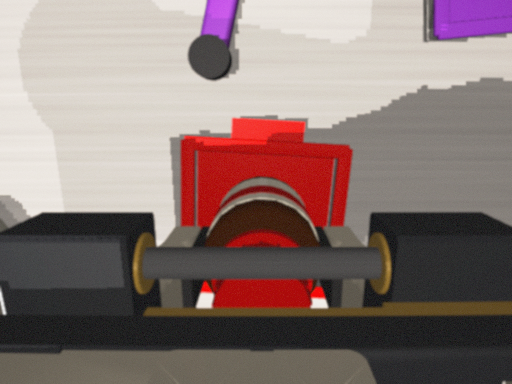

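The red bottle is centred over the red tray. Final lowering in small steps.

```bash
python3 -m pendant '[[[0,0,-0.4,0,0,0],[0,0,-0.8,0,0,0],[0,0,-1.2,0,0,0],[0,0,-1.2,0,0,0],[0,0,-1.2,0,0,0]]]'
```

```text
clock: 48.6
tool_pos: [0.6081, -0.3032, 0.0462]
orientation: [180.0, 0.0, 89.9]
force: [-1.0, 1.5, 2.1]
opening: 0.0513
```

```bash
python3 -m pendant '[[[0,0,0,0,0,0],[0,0,0,0,0,0],[0,0,0,0,0,0],[0,0,0,0,0,0],[0,0,10,0,0,0],[0,0,40,0,0,0],[0,0,80,0,0,0],[0,0,125,0,0,0],[-5,5,170,0,0,0],[-20,15,215,0,0,0]]]' -1
python3 -m pendant '[[[-20,20,20,0,0,0],[-50,45,40,0,0,0],[-58,48,40,0,0,0],[-58,48,40,0,0,0],[-58,48,40,0,0,0]]]'
python3 - <<'E'
from h import *
np.set_printoptions(precision=4,suppress=True)
w=snap('wrist');t=snap('top');s=snap('scene');save(s,'f.png')
C={'yellow':(.4542,.1533),'blue':(.6207,.0068),'purple':(.457,-.172),'red':(.608,-.3033)}
a,b,d=caps(t),caps(s),caps(w)
for c in C:
    print(c,'w-err',(d[c][2][:2]-C[c])*1e3 if c in d else '', 'tri',(two(t,a[c][0],s,b[c][0])[0]-[*C[c],.106])*1e3 if c in a and c in b else '')
print({k:centre(v) for k,v in trays(w).items()})
E
```

```text
clock: 49.85
tool_pos: [0.5879, -0.2882, 0.2629]
orientation: [180.0, 0.0, 89.9]
force: [0.6, 0.2, 0.0]
opening: 0.0874
clock: 50.48
tool_pos: [0.5302, -0.2404, 0.3002]
orientation: [-179.9, -0.0, 89.9]
force: [-1.1, 0.1, -0.0]
opening: 0.0873
yellow w-err  tri [ 0.3753 -5.7453  8.8262]
blue w-err  tri 
purple w-err [ 2.5156 -0.5411] tri 
red w-err [-4.8613  0.4294] tri 
{'red': array([ 0.6059, -0.3028]), 'blue': array([ 0.6064, -0.0242]), 'purple': array([ 0.4557, -0.172 ])}
```

View pics/f.png

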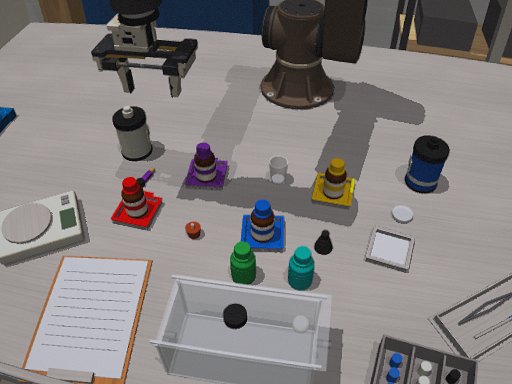

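All four bottles stand upright in trays of their own colour, and the beaker (278,168) and look-alikes are unmoved. The red error of -4.9 mm may come from the bar hiding part of the cap, so I check all four from further forward.

```bash
cat > chk.py <<'E'
from h import *
np.set_printoptions(precision=4,suppress=True)
C={'yellow':(.4542,.1533),'blue':(.6207,.0068),'purple':(.457,-.172),'red':(.608,-.3033)}
w=snap('wrist'); d=caps(w);T=trays(w)
for c in d: print(c,d[c][0],d[c][3],'err',(d[c][2][:2]-C[c])*1e3,'z',d[c][1],'tray',*(T[c][1],(centre(T[c])-C[c])*1e3) if c in T else '')
v=cv2.cvtColor(w['pixels'],cv2.COLOR_RGB2BGR); import sys; cv2.imwrite('pics/'+sys.argv[1],v)
W=world(w); m=(W[...,2]>.055)&(W[...,2]<.07)&(np.hypot(W[...,0]-.428,W[...,1]-.013)<.06); print('beaker',m.sum(),W[m].mean(0) if m.any() else '')
E
python3 -m pendant '[[[20,15,0,0,0,0],[60,45,0,0,0,0],[100,75,0,0,0,0],[120,90,0,0,0,0],[120,90,0,0,0,0],[120,90,0,0,0,0],[120,90,0,0,0,0]]]'
python3 chk.py c1.png
python3 -m pendant '[[[0,30,0,0,0,0],[0,80,0,0,0,0],[0,135,0,0,0,0],[0,190,0,0,0,0],[0,230,0,0,0,0],[0,250,0,0,0,0],[0,250,0,0,0,0],[0,250,0,0,0,0],[0,250,0,0,0,0]]]'
python3 chk.py c2.png
```

```text
clock: 51.5
tool_pos: [0.6497, -0.1506, 0.301]
orientation: [180.0, 0.0, 89.9]
force: [-0.2, -0.1, 0.6]
opening: 0.0877
red [115.7309 131.114 ] 877 err [-0.4156  1.9072] z 0.1059920550940025 tray [ 95.9 106.5] [ 0.6517 -0.2918]
blue [410.9664 142.7071] 833 err [-1.0669 -2.7463] z 0.10594159223829847 tray [106.8  95.3] [-1.138  -1.0048]
beaker 0 
clock: 52.68
tool_pos: [0.6501, 0.0986, 0.301]
orientation: [180.0, 0.0, 89.9]
force: [0.2, -1.0, 0.3]
opening: 0.0878
blue [173.682  142.9407] 827 err [-0.5392  0.1922] z 0.10606692440836096 tray [105.7  95.8] [-1.4316 -0.3446]
beaker 0
```

```bash
python3 -m pendant '[[[-20,20,0,0,0,0],[-50,55,0,0,0,0],[-75,90,0,0,0,0],[-80,100,0,0,0,0],[-80,100,0,0,0,0],[-80,100,0,0,0,0]]]'
python3 chk.py c3.png
```

```text
clock: 53.48
tool_pos: [0.5705, 0.199, 0.3007]
orientation: [-180.0, 0.0, 89.9]
force: [0.2, -0.1, 0.1]
opening: 0.0878
yellow [215.2679  56.1814] 937 err [ 2.1951 -0.0592] z 0.10601305768570263 tray [ 96.  107.1] [-0.6643 -0.4205]
blue [ 92.3665 213.2988] 502 err [-3.8516  6.2062] z 0.10591339426543261 tray [107.7  95.1] [0.0851 0.0229]
beaker 580 [0.4308 0.0081 0.0605]
```

View pics/c3.png

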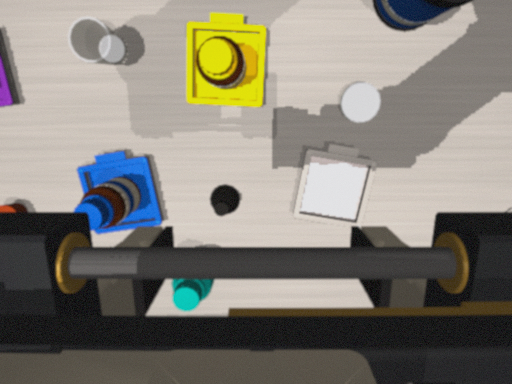

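Yellow (220,62) is centred, the spare tray (335,188) is empty and the beaker (95,42) is where it was in the first left view. The bar hides part of the blue cap here; the clear views put it within 3 mm. Handing in.

```bash
python3 -c "
from plant import *
print(close_job())"
```

```text
the job is handed in; nothing more can be done
None
```

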